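# Pack a row of china flasks into a shipping box in reverse order

### The job

Pack the four white china flasks from the wooden tray into the four cells of the cardboard shipping box, one to a cell and in reverse order along the row: the flask that stands nearest the robot in its row goes into the cell farthest from the robot, the next one into the cell before it, and so on, so that the farthest flask ends in the nearest cell. Never tip a flask over, and leave all four standing upright on the floors of their cells.

Things in the scene. Friction and masses are not known exactly. Their poses are not given: they have to be found in the camera images.
- flask_tall: Tall round white china flask: cylinder 44 mm across up to 88 mm high, then a shoulder, a thin neck and a steel cap 26 mm across; 125 mm high in all. 0.15 to 0.4 kg. Stands loose in one of the four seats of the tray; origin at the centre of its underside, z up. The straight sides between 55 and 80 mm above the underside are where to grip it, across the row.
- flask_square: Square white china flask: body 44 x 44 mm and 84 mm high, then a short neck and a steel cap 26 mm across; 108 mm high in all. Its x and y axes are square to its sides. 0.15 to 0.4 kg. Stands loose in one of the four seats of the tray; origin at the centre of its underside, z up. The straight sides between 55 and 80 mm above the underside are where to grip it, across the row.
- flask_stepped: Stepped round white china flask: foot 48 mm across up to 38 mm high, above it a slimmer round body 34 mm across up to 92 mm high, then a short neck and a steel cap 26 mm across; 115 mm high in all. 0.15 to 0.4 kg. Stands loose in one of the four seats of the tray; origin at the centre of its underside, z up. The straight sides between 55 and 80 mm above the underside are where to grip it, across the row.
- flask_slab: Flat rectangular white china flask: body 48 mm along its x axis, 34 mm along its y axis and 84 mm high, then a short neck and a steel cap 26 mm across; 108 mm high in all. 0.15 to 0.4 kg. Stands loose in one of the four seats of the tray; origin at the centre of its underside, z up. The straight sides between 55 and 80 mm above the underside are where to grip it, across the row.
- seat_tall: Fixed shallow square grey cup on the tray, 66 x 66 mm, 12 mm high, walls 3 mm, floor 3 mm thick, in which the tall flask stands at the start (in the middle within about 4 mm, its x axis within 0.15 rad of the seat's). Origin at the centre of its underside, which lies 8 mm above the table; axes parallel to the tray's. The four seats look alike and are shuffled from start to start.
- seat_square: Fixed shallow square grey cup on the tray, 66 x 66 mm, 12 mm high, walls 3 mm, floor 3 mm thick, in which the square flask stands at the start (in the middle within about 4 mm, its x axis within 0.15 rad of the seat's). Origin at the centre of its underside, which lies 8 mm above the table; axes parallel to the tray's. The four seats look alike and are shuffled from start to start.
- seat_stepped: Fixed shallow square grey cup on the tray, 66 x 66 mm, 12 mm high, walls 3 mm, floor 3 mm thick, in which the stepped flask stands at the start (in the middle within about 4 mm, its x axis within 0.15 rad of the seat's). Origin at the centre of its underside, which lies 8 mm above the table; axes parallel to the tray's. The four seats look alike and are shuffled from start to start.
- seat_slab: Fixed shallow square grey cup on the tray, 66 x 66 mm, 12 mm high, walls 3 mm, floor 3 mm thick, in which the slab flask stands at the start (in the middle within about 4 mm, its x axis within 0.15 rad of the seat's). Origin at the centre of its underside, which lies 8 mm above the table; axes parallel to the tray's. The four seats look alike and are shuffled from start to start.
- tray: Fixed flat wooden board, 310 mm along its x axis, 88 mm wide (y), 8 mm thick, carrying the four grey seats in one row, 70 mm apart, at x = -105, -35, 35 and 105 mm in its frame. Origin at the centre of its underside on the table; x runs along the row away from the robot (yaw within 0.25 rad). It lies on the left or on the right.
- carton: Fixed low open shipping box of brown cardboard on the other side, 284 mm along its x axis, 74 mm wide, 28 mm high, with four open cells in one row. Origin at the centre of its underside on the table; x runs along the row away from the robot (yaw within 0.25 rad). Cell centres at x = -105, -35, 35 and 105 mm, y = 0 in its frame; each cell is 66 x 66 mm inside, walls 4 mm, floor 4 mm above the table.
Mind the look-alikes: they are no part of the job. Leave any orange or pink look-alike of the flask_square alone.

How it is judged:
At the end, for the whole second after the job is handed in: All four flasks at rest in the cells that mirror their seats (nearest seat to farthest cell, and so on): underside centre within 14 mm of the cell centre along the row and 17 mm across, at most 8 mm above the table, upright within 0.1 rad (((x of seat_tall in the frame of tray between -0.125 and -0.085 m and x of flask_tall in the frame of carton between 0.091 and 0.119 m) or (x of seat_tall in the frame of tray between -0.055 and -0.015 m and x of flask_tall in the frame of carton between 0.021 and 0.049 m) or (x of seat_tall in the frame of tray between 0.015 and 0.055 m and x of flask_tall in the frame of carton between -0.049 and -0.021 m) or (x of seat_tall in the frame of tray between 0.085 and 0.125 m and x of flask_tall in the frame of carton between -0.119 and -0.091 m)) and y of flask_tall in the frame of carton between -0.017 and 0.017 m and z of flask_tall in the frame of carton between 0 and 0.008 m and angle between each of flask_tall, flask_square, flask_stepped, flask_slab's own z axis and vertical below 0.1 rad and linear speed of each of flask_tall, flask_square, flask_stepped, flask_slab below 0.02 m/s and ((x of seat_square in the frame of tray between -0.125 and -0.085 m and x of flask_square in the frame of carton between 0.091 and 0.119 m) or (x of seat_square in the frame of tray between -0.055 and -0.015 m and x of flask_square in the frame of carton between 0.021 and 0.049 m) or (x of seat_square in the frame of tray between 0.015 and 0.055 m and x of flask_square in the frame of carton between -0.049 and -0.021 m) or (x of seat_square in the frame of tray between 0.085 and 0.125 m and x of flask_square in the frame of carton between -0.119 and -0.091 m)) and y of flask_square in the frame of carton between -0.017 and 0.017 m and z of flask_square in the frame of carton between 0 and 0.008 m and ((x of seat_stepped in the frame of tray between -0.125 and -0.085 m and x of flask_stepped in the frame of carton between 0.091 and 0.119 m) or (x of seat_stepped in the frame of tray between -0.055 and -0.015 m and x of flask_stepped in the frame of carton between 0.021 and 0.049 m) or (x of seat_stepped in the frame of tray between 0.015 and 0.055 m and x of flask_stepped in the frame of carton between -0.049 and -0.021 m) or (x of seat_stepped in the frame of tray between 0.085 and 0.125 m and x of flask_stepped in the frame of carton between -0.119 and -0.091 m)) and y of flask_stepped in the frame of carton between -0.017 and 0.017 m and z of flask_stepped in the frame of carton between 0 and 0.008 m and ((x of seat_slab in the frame of tray between -0.125 and -0.085 m and x of flask_slab in the frame of carton between 0.091 and 0.119 m) or (x of seat_slab in the frame of tray between -0.055 and -0.015 m and x of flask_slab in the frame of carton between 0.021 and 0.049 m) or (x of seat_slab in the frame of tray between 0.015 and 0.055 m and x of flask_slab in the frame of carton between -0.049 and -0.021 m) or (x of seat_slab in the frame of tray between 0.085 and 0.125 m and x of flask_slab in the frame of carton between -0.119 and -0.091 m)) and y of flask_slab in the frame of carton between -0.017 and 0.017 m and z of flask_slab in the frame of carton between 0 and 0.008 m); the robot touches nothing.
It fails at once if the tall flask is tipped over (more than 0.7 rad) (angle between flask_tall's own z axis and vertical above 0.7 rad).
It fails at once if the square flask is tipped over (more than 0.7 rad) (angle between flask_square's own z axis and vertical above 0.7 rad).
It fails at once if the stepped flask is tipped over (more than 0.7 rad) (angle between flask_stepped's own z axis and vertical above 0.7 rad).
It fails at once if the slab flask is tipped over (more than 0.7 rad) (angle between flask_slab's own z axis and vertical above 0.7 rad).
It also fails if it takes over 128 s, if anything falls off the work surface, if the arm or the gripper's body presses on something with over 40 N, if the wrist force passes 120 N, or if a joint passes its speed limit or range.

### The arm

A 6-joint arm with a two-finger parallel gripper is mounted at the origin on the work surface. World frame = base frame: x ahead of the robot, y to its left, z up, the work surface at z = 0. Lengths are in m, angles in rad, forces in N, time in s.
With the tool pointing down it reaches from about 0.375 to 0.9 m from the base axis. Payload 3.1 kg.
Tool frame: the origin (TCP) lies at the very end of the fingers, on their centre line; the grasp point (between the pads) lies 19 mm behind it; z points along the fingers, y is the direction in which the jaws open and shut (so a half turn about z gives the same grasp; the last joint's range is limited). The gripper opens to 87 mm and grips with 3 to 60 N. Pads are 19 mm wide; open, the fingers measure 117 mm over their backs; the gripper's body (75 mm by 190 mm) begins 51 mm behind the grasp point.
Start: joints at [-1.349, 0.527, 1.433, -0, 1.181, -0.178], TCP at [0.243, -0.576, 0.223] pointing down, gripper open.
Joint ranges: [-3.08, 3.08], [-0.75, 2.2], [0.22, 2.44], [-1.43, 4.57], [0, 2.65], [-2.85, 2.85]. Speed limits (rad/s): [2.79, 2.79, 3.14, 3.14, 3.14, 3.14].

### API

Orientations are given as a unit quaternion [x, y, z, w].
In Python, from rig import robot gives the robot as it stands. The module is installed in compiled form; this text tells all that it offers.
- The arm moves only by the tool carry_out, never from a script. Its argument "series" is a list of rows, each a list of 7 numbers: the shift along the tool's x, y, z in mm, then the turn, a rotation vector about the tool's x, y, z in degrees, then the gripper command: -1 is shut, 1 is fully open, values between are in proportion. In form: [[tx, ty, tz, rx, ry, rz, claw], ...]. A call has 1 to 8 rows; each row is the pose to reach, as a shift and turn from the pose measured when the call began, along the tool's axes at that moment; what a row does not reach only later rows make up. A row lasts 1/8 s, in which the tool goes at most 62.5 mm and 10.7 degrees, less where a joint would pass 70% of its speed; a pose out of reach is approached as far as the arm can. A call with a gripper value outside its range is refused whole. The fingers move at their own pace and stop on an object; "force" is the grip in N (left out, the last holds). Time passes only in rows, so rows that repeat a pose let the fingers close. It gives the time, the measured TCP pose, the force and the opening at its end, in the units of the state.
- robot.get_obs(): the state, without advancing time (a new reading comes with each control period).
- robot.camera(name): name is "side" or "top" or "wrist"; returns a dict with "pixels" (480x640x3 uint8, red, green, blue), "fx", "fy", "cx", "cy" (pixels), "position" and "attitude" of the camera in the world. Camera axes: x right, y down, z forward; pixel columns grow to the right and rows downward; lengths in m; the calibration is good to about 2 mm. A picture is of the moment at which its call begins. There is no depth.
- robot.hand_in(): hands the job in, once; it reports no verdict.
The state is a dict: "time": time; "q": joint angles; "joint_velocities": joint speeds; "joint_torque": joint torques, N m; "position": TCP position; "tool_rot": TCP orientation; "ft_force": force on the tool from outside, world axes, zero at the start; "moment": the same for the moment, N m; "grip_width": finger opening in m.
Only numpy, scipy, OpenCV 4.12 (cv2) and the standard library are available. Lean on these libraries where they do the work, as an engineer would, in place of code of your own. Each camera call takes 0.05 s, during which the arm holds its last target.

## Working session

There is one attempt and no reset: what is moved stays moved. The work goes in short steps, Python scripts to look and compute and a tool call to move; the robot and the scene stay as the last step left them, time stands still between calls to the robot, and variables do not carry over. Pictures are saved under pics/ and viewed, and the job is handed in when it is done.

Besides the shell and the picture viewer there is one more tool, called after "Emit:" by a JSON object that holds its "op" and its "data". carry_out: Moves the arm, as the interface text tells. Its arguments: {"type":"object","properties":{"series":{"type":"array"},"force":{"type":"number"}},"required":["series"]}

```bash
mkdir -p pics
cat > h.py <<'E'
import numpy as np,cv2
from scipy.spatial.transform import Rotation as R
from rig import robot
def shot(n,f):
    c=robot.camera(n);cv2.imwrite(f'pics/{f}.png',c['pixels'][:,:,::-1]);np.save(f'pics/{f}.npy',c,allow_pickle=True);return c
def load(f): return np.load(f'pics/{f}.npy',allow_pickle=True).item()
def ray(c,u,v):
    A=np.array(c['attitude']); M=R.from_quat(A).as_matrix() if A.size==4 else A.reshape(3,3)
    return np.array(c['position']),M@np.array([(u-c['cx'])/c['fx'],(v-c['cy'])/c['fy'],1])
def onz(c,u,v,z):
    p,d=ray(c,u,v); return p+d*(z-p[2])/d[2]
def proj(c,P):
    A=np.array(c['attitude']); M=R.from_quat(A).as_matrix() if A.size==4 else A.reshape(3,3)
    q=M.T@(np.array(P)-c['position']); return q[0]/q[2]*c['fx']+c['cx'],q[1]/q[2]*c['fy']+c['cy']
E
python3 - <<'E'
from h import *
o=robot.get_obs();print(o)
for n in('side','top','wrist'):
    c=shot(n,n+'0');print(n,{k:v for k,v in c.items() if k!='pixels'})
E
```

```text
{'time': 0.0, 'q': array([-1.34952978e+00,  5.28486826e-01,  1.43392260e+00, -2.04616499e-05,
        1.18139030e+00, -1.78520281e-01]), 'joint_velocities': array([-9.55601133e-04,  8.66166559e-04,  2.68031869e-04, -3.57706366e-04,
        1.45069721e-04, -8.64339873e-05]), 'joint_torque': array([-1.52568089e-03, -4.40053153e+01, -1.76590097e+01,  6.32384210e-02,
        5.82497742e-02, -1.57181080e-04]), 'position': array([ 0.24310758, -0.57497186,  0.22155249]), 'tool_rot': array([ 9.80086378e-01,  1.98568564e-01, -3.30426633e-05, -1.10308177e-03]), 'ft_force': array([-0.00822977,  1.47375704,  0.15398204]), 'moment': array([ 0.00628305, -0.0139539 , -0.0045674 ]), 'grip_width': 0.08715064111366858}
side {'fx': 543.5547383682875, 'fy': 543.5547383682875, 'cx': 319.846333942643, 'cy': 236.71319587612723, 'position': array([ 0.41417875, -0.66011378,  0.78819574]), 'attitude': array([ 0.92370765, -0.04065848,  0.01377763, -0.38068523])}
top {'fx': 464.0409742792415, 'fy': 464.0409742792415, 'cx': 318.50444293786234, 'cy': 235.66719170496484, 'position': array([0.40916497, 0.03914978, 0.94011933]), 'attitude': array([ 0.71523664, -0.69742218,  0.02946062, -0.03421868])}
wrist {'fx': 353.63393613060015, 'fy': 353.63393613060015, 'cx': 320.54539972147626, 'cy': 236.76867438006408, 'position': array([ 0.3118519 , -0.54616597,  0.38298168]), 'attitude': array([ 0.82571126, -0.5474788 , -0.07531629,  0.11311646])}
```

View pics/top0.png

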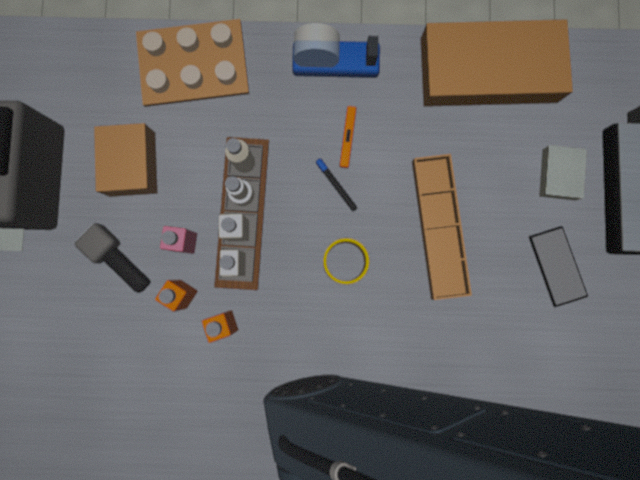

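View pics/side0.png

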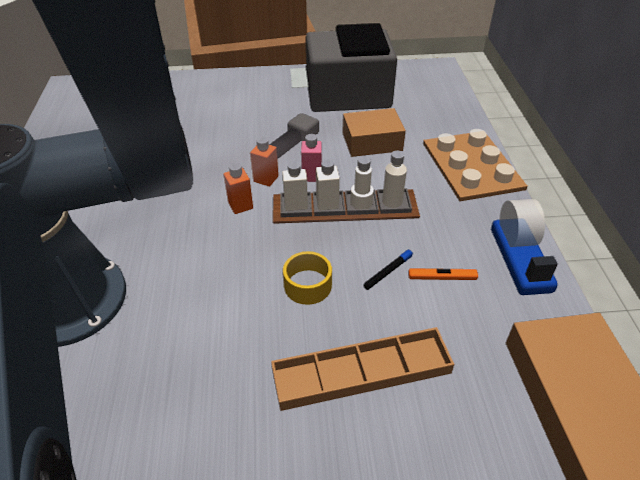

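View pics/wrist0.png

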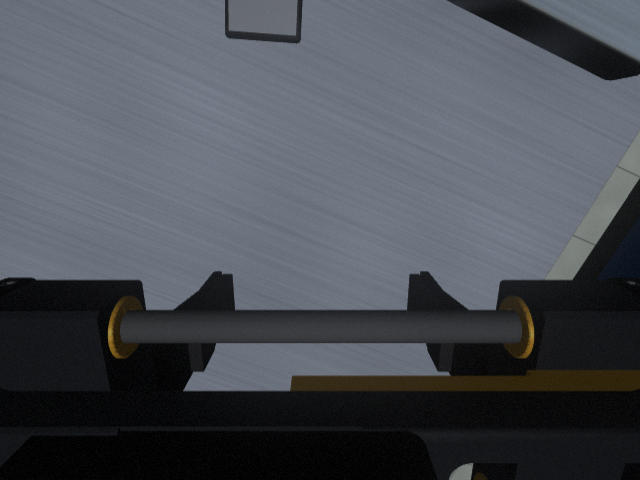

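The top view shows the tray on the left (columns 215-268, rows 137-290). From the robot outward the flasks are boxy (230,263), boxy (230,226), stepped (238,190) and round/tall (236,150). The carton is on the right (columns 413-470, rows 155-300). The look-alikes are pink at (178,238) and orange at (172,295) and (217,327). I'll enlarge the crops next.

Run:
```python
from h import *
t=cv2.imread('pics/top0.png');s=cv2.imread('pics/side0.png')
a=cv2.resize(t[125:300,195:285],None,fx=3.4,fy=3.4,interpolation=cv2.INTER_CUBIC)
b=cv2.resize(s[120:230,215:430],None,fx=2.2,fy=2.2,interpolation=cv2.INTER_CUBIC)
o=np.zeros((600,800,3),np.uint8);o[:a.shape[0],:a.shape[1]]=a;o[:b.shape[0],310:310+b.shape[1]]=b
cc=cv2.resize(t[145:310,400:485],None,fx=2,fy=2,interpolation=cv2.INTER_CUBIC);o[250:250+cc.shape[0],400:400+cc.shape[1]]=cc
cv2.imwrite('pics/crop0.png',o)
hsv=cv2.cvtColor(t,cv2.COLOR_BGR2HSV)
for (u,v) in [(220,250),(263,170),(245,226),(460,200),(437,190),(229,226),(414,165),(447,180)]: print((u,v),hsv[v,u])
```

```text
(220, 250) [ 13  49 120]
(263, 170) [ 14 128 102]
(245, 226) [17 34 68]
(460, 200) [110  18 127]
(437, 190) [ 16 132 157]
(229, 226) [107  14 125]
(414, 165) [ 14 112  89]
(447, 180) [ 16 134 152]
```

View pics/crop0.png

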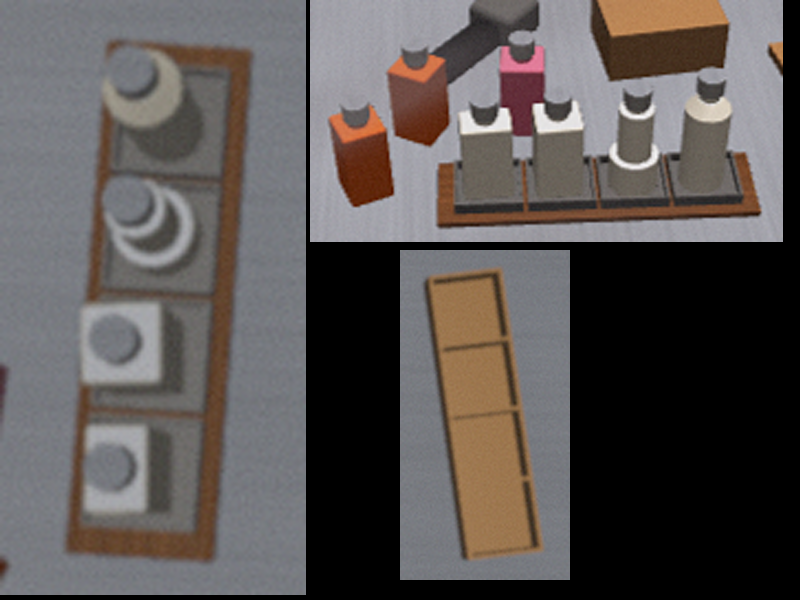

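The crop settles which flask is which, from nearest to farthest:
- Slab at (227,262). It's the narrow box, 48 along the row.
- Square at (228,224).
- Stepped at (233,184), with the double ring.
- Tall at (233,145).

The pink and orange ones are the look-alikes and stay put. Next I'll measure the poses.

```bash
cat > loc.py <<'E'
from h import *
c=load('top0');t=cv2.imread('pics/top0.png');hsv=cv2.cvtColor(t,cv2.COLOR_BGR2HSV)
def rect(x0,x1,y0,y1,lo,hi,z):
    m=np.zeros(t.shape[:2],np.uint8);m[y0:y1,x0:x1]=cv2.inRange(hsv,lo,hi)[y0:y1,x0:x1]
    p=cv2.findNonZero(m)
    n,l,st,_=cv2.connectedComponentsWithStats(m);
    k=np.isin(l,[i for i in range(1,n) if st[i,4]>15]); p=np.argwhere(k)[:,::-1].astype(np.float32)
    W=np.array([onz(c,u,v,z)[:2] for u,v in p],np.float32)
    h=cv2.convexHull(W);r=cv2.minAreaRect(h)
    b=cv2.boxPoints(r);e=b[1]-b[0],b[2]-b[1];L=max(e,key=np.linalg.norm);L=L*np.sign(L[0])
    return np.array(r[0]),sorted(r[1]),np.arctan2(L[1],L[0])
tray=rect(208,275,130,296,(5,90,40),(25,255,255),.008)
cart=rect(405,478,148,306,(5,80,40),(25,255,255),.028)
if __name__=='__main__':
  print('tray',tray);print('carton',cart)
  for n,(u,v),h in [('slab',(227.06,262.4),.119),('square',(228.5,224.4),.119),('stepped',(232.9,184.4),.126),('tall',(233.2,145.3),.136),('pink',(168,237),.108),('or1',(165,296),.108),('or2',(213,328),.108)]:
    P=onz(c,u,v,h)[:2];d=P-tray[0];a=tray[2]
    print(n,P.round(4),'in tray',(np.array([np.cos(a)*d[0]+np.sin(a)*d[1],-np.sin(a)*d[0]+np.cos(a)*d[1]])).round(4))
  s=load('side0')
E
python3 loc.py
```

```text
tray (array([0.5375067 , 0.20355013]), [0.08506830781698227, 0.30617013573646545], np.float32(-0.03814954))
carton (array([ 0.51759744, -0.19514886]), [0.0776372104883194, 0.2828981578350067], np.float32(0.14397307))
slab [0.4317 0.2062] in tray [-0.1058 -0.0014]
square [0.4994 0.2065] in tray [-0.0382  0.0015]
stepped [0.5705 0.2003] in tray [ 0.0331 -0.0019]
tall [0.6388 0.2008] in tray [0.1013 0.0011]
pink [0.4751 0.317 ] in tray [-0.0667  0.111 ]
or1 [0.3695 0.3166] in tray [-0.1722  0.1065]
or2 [0.3155 0.2283] in tray [-0.2228  0.0163]
```

```bash
cat > plan.py <<'E'
from h import *
import loc,sys
C=np.array([.5176,-.1965]);cy=loc.cart[2];T=loc.tray[0];ty=loc.tray[2]
rot=lambda a:np.array([[np.cos(a),-np.sin(a)],[np.sin(a),np.cos(a)]])
FL=dict(slab=(-.1058,-.0014),square=(-.0382,.0015),stepped=(.0331,-.0019),tall=(.1013,.0011))
CE=dict(slab=.105,square=.035,stepped=-.035,tall=-.105)
def pick(n):return T+rot(ty)@FL[n],ty
def place(n):return C+rot(cy)@np.array([CE[n],0]),cy
def rel(xyz,yaw):
    o=robot.get_obs();M=R.from_quat(o['tool_rot'])
    G=R.from_matrix([[np.cos(yaw),np.sin(yaw),0],[np.sin(yaw),-np.cos(yaw),0],[0,0,-1]])
    return (M.inv().apply(np.array(xyz)-o['position'])*1000).round(1),np.degrees((M.inv()*G).as_rotvec()).round(1)
if __name__=='__main__':
  o=robot.get_obs();print(o['time'],o['position'].round(4),o['grip_width'].round(4),o['ft_force'].round(1))
  for n in CE: print(n,pick(n),place(n))
  for a in sys.argv[1:]:
    w=a.split(',')
    if w[0] in('pick','place'): p,y=globals()[w[0]](w[1]);z=float(w[2])
    else: p=[float(w[0]),float(w[1])];z=float(w[2]);y=float(w[3])
    print(a,*rel([*p,z],y))
E
python3 plan.py .5,-.3,.25,-.038 .5,0,.25,-.038 pick,slab,.25 pick,slab,.066
```

```text
Traceback (most recent call last):
  File "plan.py", line 14, in <module>
    o=robot.get_obs();print(o['time'],o['position'].round(4),o['grip_width'].round(4),o['ft_force'].round(1))
                                                             ^^^^^^^^^^^^^^^^^^^^^
AttributeError: 'float' object has no attribute 'round'
```

```bash
sed -i "s/o\['grip_width'\].round(4)/round(o['grip_width'],4)/" plan.py
python3 plan.py .5,-.3,.25,-.038 .5,0,.25,-.038 pick,slab,.25 pick,slab,.066
```

```text
0.15 [ 0.2432 -0.5751  0.2218] 0.087 [-0.  -1.1 -0.3]
slab (array([0.43173028, 0.20618639]), np.float32(-0.03814954)) (array([ 0.62151365, -0.181435  ]), np.float32(0.14397307))
square (array([0.4993917, 0.206506 ]), np.float32(-0.03814954)) (array([ 0.55223788, -0.19147833]), np.float32(0.14397307))
stepped (array([0.57051015, 0.20038907]), np.float32(-0.03814954)) (array([ 0.48296212, -0.20152167]), np.float32(0.14397307))
tall (array([0.63877495, 0.20078572]), np.float32(-0.03814954)) (array([ 0.41368635, -0.211565  ]), np.float32(0.14397307))
.5,-.3,.25,-.038 [ 343.7 -153.5  -27.8] [-0.1  0.  25.1]
.5,0,.25,-.038 [ 460.4 -429.9  -27.3] [-0.1  0.  25.1]
pick,slab,.25 [ 477.8 -646.4  -27. ] [-0.1  0.  25.1]
pick,slab,.066 [ 477.8 -646.1  157. ] [-0.1  0.  25.1]
```

Emit:
{"op": "carry_out", "data": {"series": [[57,-26,-28,0,0,8,1],[114,-52,-28,0,0,16,1],[172,-77,-28,0,0,25,1],[229,-102,-28,0,0,25,1],[286,-128,-28,0,0,25,1],[344,-154,-28,0,0,25,1],[366,-210,-28,0,0,25,1],[390,-265,-28,0,0,25,1]]}}

```text
time: 1.15
position: [0.4996, -0.1779, 0.2499]
tool_rot: [1.0, -0.018, -0.0, -0.001]
ft_force: [0.3, -0.2, -0.3]
grip_width: 0.0867
```

```bash
python3 plan.py pick,slab,.25 pick,slab,.066
```

```text
1.15 [ 0.4996 -0.1779  0.2499] 0.0867 [ 0.3 -0.2 -0.3]
slab (array([0.43173028, 0.20618639]), np.float32(-0.03814954)) (array([ 0.62151365, -0.181435  ]), np.float32(0.14397307))
square (array([0.4993917, 0.206506 ]), np.float32(-0.03814954)) (array([ 0.55223788, -0.19147833]), np.float32(0.14397307))
stepped (array([0.57051015, 0.20038907]), np.float32(-0.03814954)) (array([ 0.48296212, -0.20152167]), np.float32(0.14397307))
tall (array([0.63877495, 0.20078572]), np.float32(-0.03814954)) (array([ 0.41368635, -0.211565  ]), np.float32(0.14397307))
pick,slab,.25 [ -81.8 -381.3    0.7] [-0.1  0.   0.1]
pick,slab,.066 [ -81.6 -381.   184.7] [-0.1  0.   0.1]
```

Emit:
{"op": "carry_out", "data": {"series": [[-12,-55,0,0,0,0,1],[-24,-110,0,0,0,0,1],[-36,-165,0,0,0,0,1],[-48,-220,0,0,0,0,1],[-60,-275,0,0,0,0,1],[-71,-330,0,0,0,0,1],[-82,-381,0,0,0,0,1],[-82,-381,0,0,0,0,1]]}}

```text
time: 2.15
position: [0.4301, 0.2088, 0.2506]
tool_rot: [1.0, -0.015, -0.001, -0.001]
ft_force: [0.2, 0.1, 0.1]
grip_width: 0.0868
```

```bash
python3 - <<'E'
from h import *
for n in('side','top','wrist'): shot(n,n+'1')
a=cv2.imread('pics/wrist1.png');b=cv2.imread('pics/side1.png');t=cv2.imread('pics/top1.png')
o=np.zeros((600,800,3),np.uint8)
o[:300,:400]=cv2.resize(a,(400,300));o[:300,400:]=cv2.resize(b,(400,300));o[300:,:400]=cv2.resize(t,(400,300));cv2.imwrite('pics/m1.png',o)
E
python3 plan.py pick,slab,.25 pick,slab,.066
```

```text
2.3 [0.4315 0.2053 0.2506] 0.087 [-0.1 -0.1 -1.4]
slab (array([0.43173028, 0.20618639]), np.float32(-0.03814954)) (array([ 0.62151365, -0.181435  ]), np.float32(0.14397307))
square (array([0.4993917, 0.206506 ]), np.float32(-0.03814954)) (array([ 0.55223788, -0.19147833]), np.float32(0.14397307))
stepped (array([0.57051015, 0.20038907]), np.float32(-0.03814954)) (array([ 0.48296212, -0.20152167]), np.float32(0.14397307))
tall (array([0.63877495, 0.20078572]), np.float32(-0.03814954)) (array([ 0.41368635, -0.211565  ]), np.float32(0.14397307))
pick,slab,.25 [ 0.2 -0.9  0.6] [-0.1  0.1  0.1]
pick,slab,.066 [  0.4  -0.7 184.6] [-0.1  0.1  0.1]
```

View pics/m1.png

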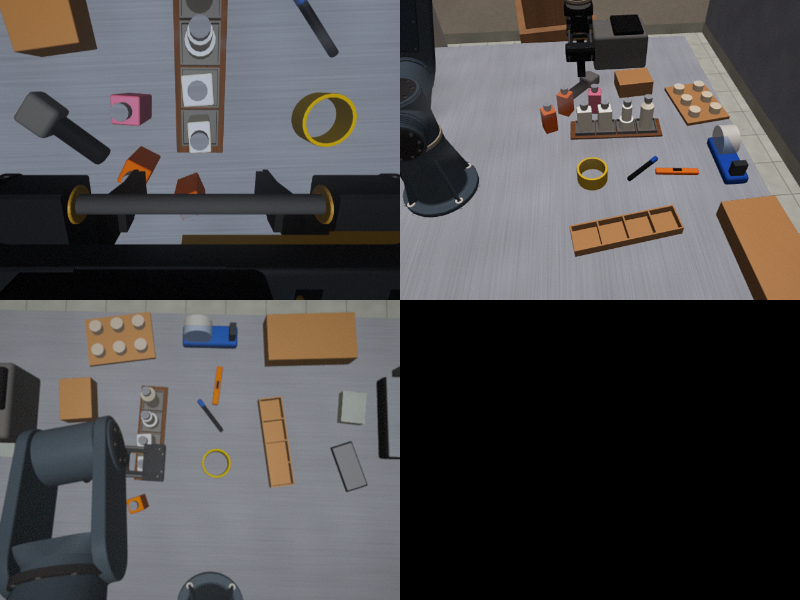

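The wrist view shows the slab cap at about (318,221) in full-size pixels, midway between the fingers. As a cross-check I'll compute all four cap positions from this view.

Run:
```python
from h import *
c=load('wrist1');a=cv2.imread('pics/wrist1.png')
for n,P in dict(slab=(.4317,.2062,.119),square=(.4994,.2065,.119),stepped=(.5705,.2004,.126)).items():
    u,v=proj(c,P);print(n,u,v);cv2.circle(a,(int(u),int(v)),3,(0,0,255),-1)
b=a[0:290,240:400];cv2.imwrite('pics/w1.png',cv2.resize(b,None,fx=2,fy=2))
```

```text
slab 320.62762042997684 227.70056985772854
square 317.3475916412576 145.89757030067761
stepped 322.02223126183736 45.13121941108588
```

View pics/w1.png

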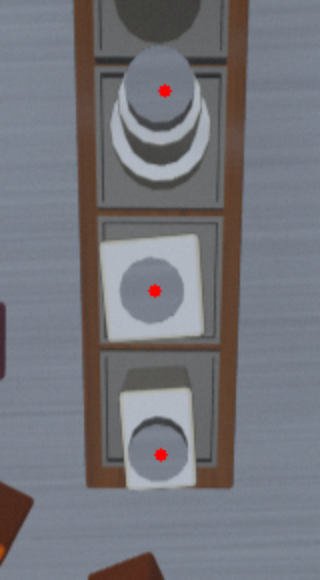

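The predicted caps agree with the wrist view to within 2-3 mm. Descending now.

Emit:
{"op": "carry_out", "data": {"series": [[0,-1,40,0,0,0,1],[1,-1,80,0,0,0,1],[2,-1,120,0,0,0,1],[2,-1,155,0,0,0,1],[2,-1,175,0,0,0,1],[2,-1,184,0,0,0,1],[2,-1,184,0,0,0,1],[2,-1,184,0,0,0,0]], "force": 30}}

```text
time: 3.3
position: [0.4342, 0.2062, 0.0673]
tool_rot: [1.0, -0.018, 0.0, -0.001]
ft_force: [-0.1, 0.6, -0.4]
grip_width: 0.0826
```

Emit:
{"op": "carry_out", "data": {"series": [[0,0,0,0,0,0,-1],[0,0,0,0,0,0,-1],[0,0,0,0,0,0,-1],[0,0,0,0,0,0,-1],[0,0,0,0,0,0,-1],[0,0,-10,0,0,0,-1],[0,0,-20,0,0,0,-1]]}}

```text
time: 4.18
position: [0.4339, 0.2061, 0.0878]
tool_rot: [1.0, -0.018, 0.0, -0.001]
ft_force: [0.8, 0.3, -2.4]
grip_width: 0.0342
```

The gripper closed at 34 mm, which matches the slab. Lifting.

Emit:
{"op": "carry_out", "data": {"series": [[0,0,-30,0,0,0,-1],[0,0,-70,0,0,0,-1],[0,0,-110,0,0,0,-1],[0,0,-145,0,0,0,-1],[0,0,-165,0,0,0,-1],[0,0,-165,0,0,0,-1]]}}

```text
time: 4.92
position: [0.4346, 0.2061, 0.2547]
tool_rot: [1.0, -0.018, 0.002, -0.001]
ft_force: [0.9, -0.3, -2.4]
grip_width: 0.0342
```

```bash
python3 plan.py place,slab,.25 place,slab,.062| tail -2
python3 - <<'E'
from h import *
shot('side','side2')
E
```

```text
place,slab,.25 [201.  380.4   4.6] [ -0.1  -0.3 -10.4]
place,slab,.062 [200.2 380.9 192.6] [ -0.1  -0.3 -10.4]
```

View pics/side2.png

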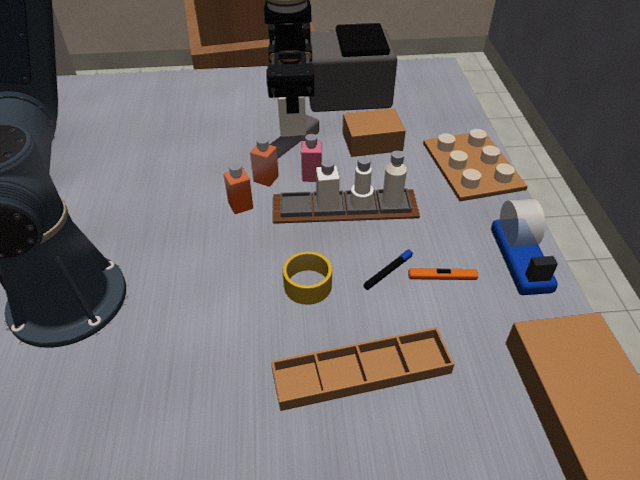

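The slab is held upright at about (290,115), clear of everything. Moving it to the carton.

Emit:
{"op": "carry_out", "data": {"series": [[15,28,3,0,0,-1,-1],[33,63,5,0,0,-2,-1],[54,102,5,0,0,-4,-1],[77,146,5,0,0,-6,-1],[100,190,5,0,0,-8,-1],[124,234,5,0,0,-10,-1],[147,278,5,0,0,-10.4,-1],[168,318,5,0,0,-10.4,-1]]}}

```text
time: 5.98
position: [0.5892, -0.1195, 0.2458]
tool_rot: [0.997, 0.072, -0.001, -0.002]
ft_force: [0.0, 0.7, -2.0]
grip_width: 0.0341
```

```bash
python3 plan.py place,slab,.25 place,slab,.062| tail -2
```

```text
place,slab,.25 [23.  65.9 -4.5] [-0.2  0.1  0. ]
place,slab,.062 [ 23.4  66.6 183.5] [-0.2  0.1  0. ]
```

Emit:
{"op": "carry_out", "data": {"series": [[11,32,-5,0,0,0,-1],[19,54,-5,0,0,0,-1],[23,66,-5,0,0,0,-1],[23,66,-5,0,0,0,-1]]}}

```text
time: 6.48
position: [0.6209, -0.1816, 0.249]
tool_rot: [0.997, 0.072, -0.002, -0.003]
ft_force: [-0.6, -0.2, -2.5]
grip_width: 0.0347
```

```bash
python3 plan.py place,slab,.25 place,slab,.062| tail -2
python3 - <<'E'
from h import *
import plan
c=shot('wrist','wrist3')
s=shot('side','side3');shot('top','top3')
for cc,f in((c,'w'),(s,'s')):
  a=np.ascontiguousarray(cc['pixels'][:,:,::-1])
  for x in(-.142,-.105,-.07,-.035,0,.035,.07,.105,.142):
    for y,z in ((-.037,.028),(.037,.028),(0,.004)):
      P=plan.C+plan.rot(plan.cy)@[x,y];u,v=proj(cc,[*P,z]);cv2.circle(a,(int(u),int(v)),2,(0,0,255) if y else(255,0,0),-1)
  cv2.imwrite(f'pics/{f}3.png',a)
E
```

```text
place,slab,.25 [ 0.6 -0.1 -1. ] [-0.3  0.2 -0. ]
place,slab,.062 [  1.4   0.9 187. ] [-0.3  0.2 -0. ]
```

View pics/w3.png

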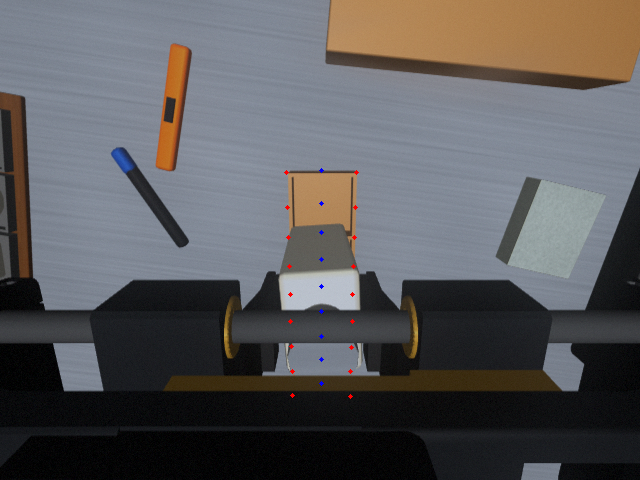

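View pics/s3.png

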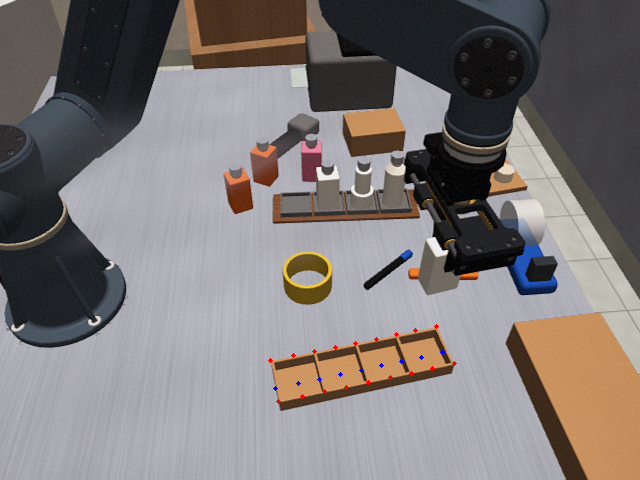

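The carton overlay matches the rims in both views to 1-2 mm. Lowering.

Emit:
{"op": "carry_out", "data": {"series": [[0,0,40,0,0,0,-1],[1,0,85,0,0,0,-1],[1,0,130,0,0,0,-1],[1,1,160,0,0,0,-1],[1,1,176,0,0,0,-1],[1,1,184,0,0,0,-1],[1,1,187,0,0,0,-1],[1,1,188,0,0,0,-1]]}}

```text
time: 7.62
position: [0.6219, -0.1805, 0.063]
tool_rot: [0.997, 0.072, -0.001, -0.002]
ft_force: [0.5, -0.4, -2.8]
grip_width: 0.0341
```

Emit:
{"op": "carry_out", "data": {"series": [[0,0,0,0,0,0,-1],[0,0,0,0,0,0,-1]]}}

```text
time: 7.88
position: [0.6224, -0.1808, 0.0639]
tool_rot: [0.997, 0.072, -0.0, -0.002]
ft_force: [0.5, 0.1, -2.5]
grip_width: 0.0345
```

Emit:
{"op": "carry_out", "data": {"series": [[0,0,2,0,0,0,-1],[0,0,3,0,0,0,-1],[0,0,4,0,0,0,-1],[0,0,4,0,0,0,-1]]}}

```text
time: 8.38
position: [0.6225, -0.1808, 0.0604]
tool_rot: [0.997, 0.072, 0.0, -0.001]
ft_force: [0.3, 0.8, 2.0]
grip_width: 0.0344
```

The force sign flipped, so the slab is on the cell floor. Releasing.

Emit:
{"op": "carry_out", "data": {"series": [[0,0,0,0,0,0,0],[0,0,0,0,0,0,0.4],[0,0,0,0,0,0,1],[0,0,0,0,0,0,1],[0,0,-40,0,0,0,1],[0,0,-90,0,0,0,1],[0,0,-150,0,0,0,1],[0,0,-185,0,0,0,1]]}}

```text
time: 9.38
position: [0.6237, -0.1818, 0.2491]
tool_rot: [0.997, 0.072, 0.002, -0.0]
ft_force: [-0.5, -0.2, 0.4]
grip_width: 0.0865
```

```bash
python3 plan.py pick,square,.25 pick,square,.066| tail -2
```

```text
pick,square,.25 [ -66.9 -402.2   -1.2] [-0.  -0.3 10.5]
pick,square,.066 [ -67.7 -402.2  182.8] [-0.  -0.3 10.5]
```

Emit:
{"op": "carry_out", "data": {"series": [[-9,-55,0,0,0,3,1],[-18,-110,0,0,0,6,1],[-27,-165,0,0,0,9,1],[-37,-220,0,0,0,10.5,1],[-46,-275,0,0,0,10.5,1],[-55,-330,0,0,0,10.5,1],[-63,-378,0,0,0,10.5,1],[-67,-402,-1,0,0,10.5,1]]}}

```text
time: 10.38
position: [0.4979, 0.2085, 0.2498]
tool_rot: [1.0, -0.018, 0.002, -0.001]
ft_force: [0.8, -0.0, 0.1]
grip_width: 0.0874
```

Emit:
{"op": "carry_out", "data": {"series": [[0,0,0,0,0,0,1]]}}

```text
time: 10.5
position: [0.4972, 0.2099, 0.2499]
tool_rot: [1.0, -0.016, 0.002, -0.001]
ft_force: [-0.4, -0.7, 0.6]
grip_width: 0.0868
```

```bash
python3 plan.py pick,square,.25 pick,square,.066| tail -2;python3 - <<'E'
from h import *
c=shot('wrist','wrist4');shot('side','side4')
a=cv2.imread('pics/wrist4.png')
for P in ((.4994,.2065,.119),(.5705,.2004,.126),(.6388,.2008,.136)):
    u,v=proj(c,P);cv2.circle(a,(int(u),int(v)),3,(0,0,255),-1)
s=cv2.imread('pics/side4.png')[300:420,250:480]
o=np.zeros((580,800,3),np.uint8);o[:,:320]=cv2.resize(a[0:290,240:400],(320,580));o[:240,330:790]=cv2.resize(s,(460,240));cv2.imwrite('pics/m4.png',o)
E
```

```text
pick,square,.25 [ 2.3  3.3 -0.1] [-0.1 -0.2  0.3]
pick,square,.066 [  1.5   3.5 183.9] [-0.1 -0.2  0.3]
```

View pics/m4.png

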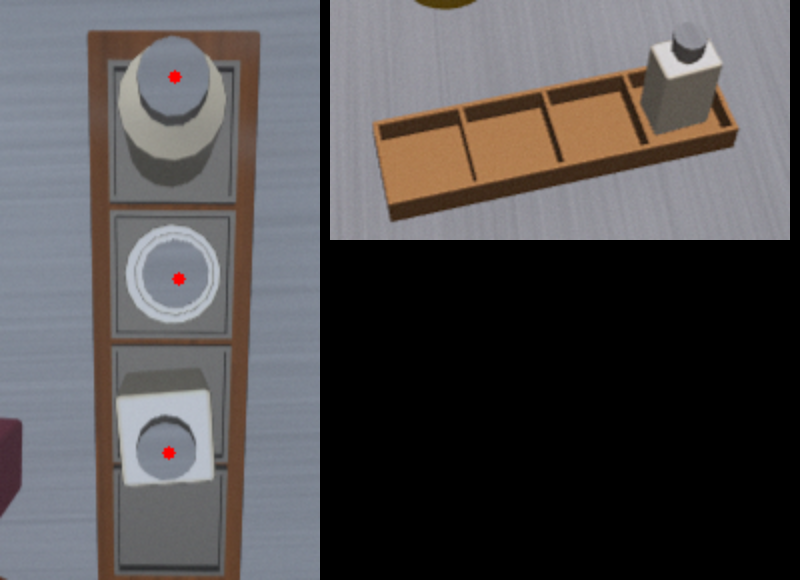

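The slab stands upright in the farthest cell. The square flask's cap lies within about 2 mm of the prediction, so I'm descending on it.

Emit:
{"op": "carry_out", "data": {"series": [[2,3,35,0,0,0,1],[3,3,80,0,0,0,1],[3,3,120,0,0,0,1],[3,3,155,0,0,0,1],[3,3,175,0,0,0,1],[3,3,183,0,0,0,1],[3,3,183,0,0,0,1],[3,3,183,0,0,0,0.3]]}}

```text
time: 11.6
position: [0.5026, 0.205, 0.0677]
tool_rot: [1.0, -0.018, 0.003, -0.0]
ft_force: [0.5, -0.4, -0.1]
grip_width: 0.0827
```

Emit:
{"op": "carry_out", "data": {"series": [[0,0,0,0,0,0,-1],[0,0,0,0,0,0,-1],[0,0,0,0,0,0,-1],[0,0,0,0,0,0,-1],[0,0,0,0,0,0,-1],[0,0,0,0,0,0,-1],[0,0,-10,0,0,0,-1],[0,0,-20,0,0,0,-1]]}}

```text
time: 12.6
position: [0.5015, 0.2046, 0.0878]
tool_rot: [1.0, -0.018, 0.002, -0.0]
ft_force: [0.1, -0.9, -4.2]
grip_width: 0.0443
```

Emit:
{"op": "carry_out", "data": {"series": [[0,0,-30,0,0,0,-1],[0,0,-70,0,0,0,-1],[0,0,-110,0,0,0,-1],[0,0,-145,0,0,0,-1],[0,0,-163,0,0,0,-1],[0,0,-163,0,0,0,-1]]}}

```text
time: 13.35
position: [0.5013, 0.2045, 0.2524]
tool_rot: [1.0, -0.018, 0.004, -0.0]
ft_force: [1.0, 0.2, -3.2]
grip_width: 0.0448
```

```bash
python3 plan.py place,square,.25 | tail -1
```

```text
place,square,.25 [ 64.9 394.    2.7] [  0.   -0.4 -10.3]
```

Emit:
{"op": "carry_out", "data": {"series": [[4,26,2,0,0,-1,-1],[10,60,2,0,0,-2,-1],[17,104,2,0,0,-4,-1],[24,148,2,0,0,-6,-1],[32,192,2,0,0,-8,-1],[39,236,2,0,-0.2,-10,-1],[46,280,2,0,-0.4,-10.3,-1],[53,322,2,0,-0.4,-10.3,-1]]}}

```text
time: 14.35
position: [0.5418, -0.1203, 0.249]
tool_rot: [0.997, 0.072, -0.001, -0.001]
ft_force: [0.5, 0.4, -3.2]
grip_width: 0.0444
```

Emit:
{"op": "carry_out", "data": {"series": [[0,0,0,0,0,0,-1]]}}

```text
time: 14.48
position: [0.5415, -0.1233, 0.2476]
tool_rot: [0.998, 0.07, -0.002, -0.001]
ft_force: [-0.8, 0.0, -3.5]
grip_width: 0.0445
```

```bash
python3 plan.py place,square,.25 | tail -1
```

```text
place,square,.25 [ 1.1 69.  -2.5] [-0.1  0.2 -0.2]
```

Emit:
{"op": "carry_out", "data": {"series": [[0,30,-2,0,0,0,-1],[1,55,-2,0,0,0,-1],[1,69,-2,0,0,0,-1],[1,69,-2,0,0,0,-1],[1,69,-2,0,0,0,-1]]}}

```text
time: 15.1
position: [0.5517, -0.1904, 0.2492]
tool_rot: [0.998, 0.07, -0.003, -0.001]
ft_force: [0.5, -0.8, -3.2]
grip_width: 0.0442
```

```bash
python3 plan.py place,square,.063 | tail -1;python3 - <<'E'
from h import *
c=shot('wrist','wrist5')
E
```

```text
place,square,.063 [  1.3   1.7 186.2] [-0.2  0.3 -0.2]
```

View pics/wrist5.png

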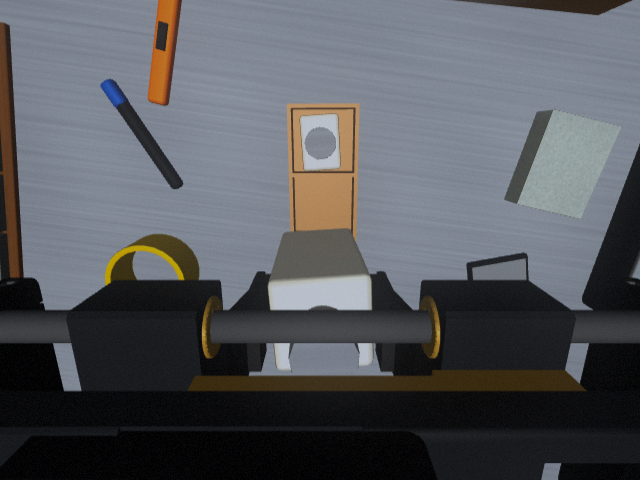

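The slab stands in the middle of the far cell at (320,143). The square flask is held straight over the next cell. Lowering.

Emit:
{"op": "carry_out", "data": {"series": [[0,1,40,0,0,0,-1],[1,2,85,0,0,0,-1],[1,2,130,0,0,0,-1],[1,2,160,0,0.3,0,-1],[1,2,176,0,0.3,0,-1],[1,2,183,0,0.3,0,-1],[1,2,185,0,0.3,0,-1],[1,2,185,0,0.3,0,-1]]}}

```text
time: 16.15
position: [0.5529, -0.1922, 0.0653]
tool_rot: [0.998, 0.07, 0.001, -0.001]
ft_force: [-0.2, -0.2, -3.7]
grip_width: 0.0443
```

Emit:
{"op": "carry_out", "data": {"series": [[0,0,1,0,0,0,-1],[0,0,2,0,0,0,-1],[0,0,4,0,0,0,-1],[0,0,4,0,0,0,-1]]}}

```text
time: 16.65
position: [0.5527, -0.1921, 0.0612]
tool_rot: [0.998, 0.07, 0.001, -0.001]
ft_force: [0.8, -0.1, -3.5]
grip_width: 0.0442
```

Emit:
{"op": "carry_out", "data": {"series": [[0,0,1,0,0,0,-1],[0,0,1,0,0,0,-1],[0,0,1,0,0,0,-1]]}}

```text
time: 17.02
position: [0.5528, -0.1921, 0.0609]
tool_rot: [0.998, 0.07, 0.001, -0.001]
ft_force: [-2.1, 1.6, 5.7]
grip_width: 0.0443
```

Contact with the floor, so I'm releasing the square flask.

Emit:
{"op": "carry_out", "data": {"series": [[0,0,0,0,0,0,0.2],[0,0,0,0,0,0,0.5],[0,0,0,0,0,0,1],[0,0,0,0,0,0,1],[0,0,-40,0,0,0,1],[0,0,-90,0,0,0,1],[0,0,-150,0,0,0,1],[0,0,-185,0,0,0,1]]}}

```text
time: 18.02
position: [0.5536, -0.193, 0.2493]
tool_rot: [0.998, 0.07, 0.003, 0.001]
ft_force: [0.3, -1.2, -0.5]
grip_width: 0.0869
```

```bash
python3 plan.py pick,stepped,.25 | tail -1
```

```text
pick,stepped,.25 [  72.  -387.1   -0.9] [ 0.1 -0.4 10.3]
```

Emit:
{"op": "carry_out", "data": {"series": [[10,-55,0,0,0,3,1],[20,-110,0,0,0,6,1],[31,-165,0,0,0,9,1],[41,-220,0,0,0,10.3,1],[51,-275,0,0,0,10.3,1],[61,-330,0,0,0,10.3,1],[69,-370,0,0,-0.4,10.3,1],[72,-387,-1,0,-0.4,10.3,1]]}}

```text
time: 19.02
position: [0.5702, 0.2024, 0.2498]
tool_rot: [1.0, -0.018, -0.0, 0.001]
ft_force: [-0.2, 0.2, 0.5]
grip_width: 0.0868
```

Emit:
{"op": "carry_out", "data": {"series": [[0,0,0,0,0,0,1]]}}

```text
time: 19.15
position: [0.5701, 0.2027, 0.2497]
tool_rot: [1.0, -0.017, -0.0, 0.001]
ft_force: [0.8, -0.4, -0.0]
grip_width: 0.0871
```

```bash
python3 plan.py pick,stepped,.066| tail -1;python3 - <<'E'
from h import *
c=shot('wrist','wrist6');shot('side','side6')
a=cv2.imread('pics/wrist6.png')
for P in ((.5705,.2004,.126),(.6388,.2008,.136)):
    u,v=proj(c,P);cv2.circle(a,(int(u),int(v)),3,(0,0,255),-1)
s=cv2.imread('pics/side6.png')[300:420,250:480]
o=np.zeros((580,800,3),np.uint8);o[:,:320]=cv2.resize(a[0:290,240:400],(320,580));o[:240,330:790]=cv2.resize(s,(460,240));cv2.imwrite('pics/m6.png',o)
E
```

```text
pick,stepped,.066 [  0.7   1.9 183.7] [0.1 0.1 0.2]
```

View pics/m6.png

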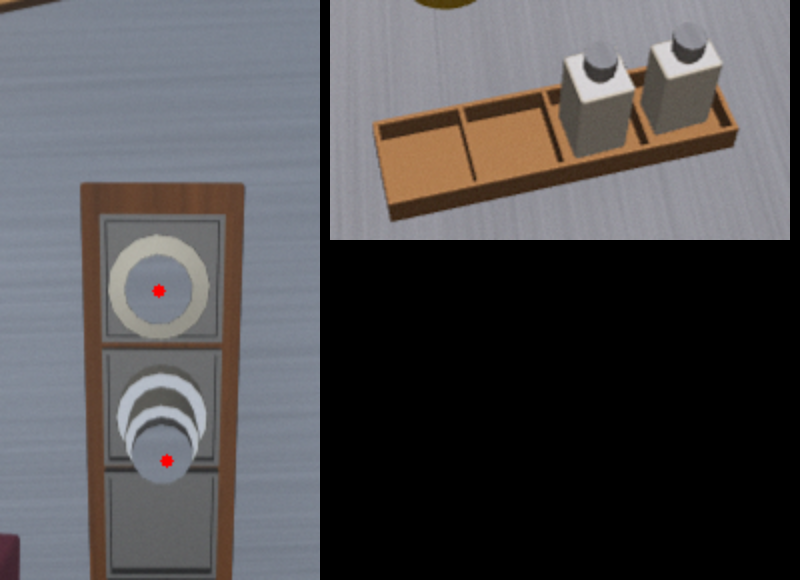

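Both placed flasks are upright. The stepped cap lies about 2 mm farther along +x and +y than predicted, so I'm descending with that correction.

Emit:
{"op": "carry_out", "data": {"series": [[1,0,35,0,0,0,1],[2,0,80,0,0,0,1],[3,0,120,0,0,0,1],[3,0,155,0,0,0,1],[3,0,175,0,0,0,1],[3,0,183,0,0,0,1],[3,0,183,0,0,0,1],[3,0,183,0,0,0,0.3]]}}

```text
time: 20.25
position: [0.5737, 0.2005, 0.0678]
tool_rot: [1.0, -0.019, 0.0, 0.001]
ft_force: [-1.0, 0.6, 0.5]
grip_width: 0.0825
```

Emit:
{"op": "carry_out", "data": {"series": [[0,0,0,0,0,0,-1],[0,0,0,0,0,0,-1],[0,0,0,0,0,0,-1],[0,0,0,0,0,0,-1],[0,0,0,0,0,0,-1],[0,0,0,0,0,0,-1],[0,0,-10,0,0,0,-1],[0,0,-20,0,0,0,-1]]}}

```text
time: 21.25
position: [0.5735, 0.2004, 0.0881]
tool_rot: [1.0, -0.019, 0.0, 0.001]
ft_force: [0.4, 0.3, -2.1]
grip_width: 0.033
```

Emit:
{"op": "carry_out", "data": {"series": [[0,0,-30,0,0,0,-1],[0,0,-70,0,0,0,-1],[0,0,-110,0,0,0,-1],[0,0,-145,0,0,0,-1],[0,0,-163,0,0,0,-1],[0,0,-163,0,0,0,-1]]}}

```text
time: 22.0
position: [0.5744, 0.2009, 0.2536]
tool_rot: [1.0, -0.019, 0.002, 0.001]
ft_force: [-0.6, 0.3, -2.7]
grip_width: 0.0334
```

```bash
python3 plan.py place,stepped,.25 | tail -1
```

```text
place,stepped,.25 [-76.5 405.5   3.7] [  0.1  -0.3 -10.4]
```

The opening of 33 mm matches the stepped body. Moving it to the carton.

Emit:
{"op": "carry_out", "data": {"series": [[-5,26,2,0,0,-1,-1],[-11,60,3,0,0,-2,-1],[-20,104,3,0,0,-4,-1],[-28,148,3,0,0,-6,-1],[-36,192,3,0,0,-8,-1],[-45,236,3,0,-0.2,-10,-1],[-53,280,3,0,-0.3,-10.4,-1],[-61,324,3,0,-0.3,-10.4,-1]]}}

```text
time: 23.0
position: [0.5001, -0.1216, 0.2496]
tool_rot: [0.997, 0.072, -0.001, 0.0]
ft_force: [1.0, -0.7, -2.2]
grip_width: 0.0337
```

```bash
python3 plan.py place,stepped,.25 | tail -1
```

```text
place,stepped,.25 [-28.5  76.6  -0.3] [0.  0.1 0. ]
```

Emit:
{"op": "carry_out", "data": {"series": [[-14,36,0,0,0,0,-1],[-23,62,0,0,0,0,-1],[-28,76,0,0,0,0,-1],[-28,77,0,0,0,0,-1],[-28,77,0,0,0,0,-1]]}}

```text
time: 23.62
position: [0.4834, -0.2008, 0.2494]
tool_rot: [0.997, 0.072, -0.002, -0.0]
ft_force: [0.1, 0.5, -1.4]
grip_width: 0.0331
```

```bash
python3 plan.py place,stepped,.065 | tail -1;python3 - <<'E'
from h import *
c=shot('wrist','wrist7');s=shot('side','side7')
o=np.zeros((300,800,3),np.uint8);o[:,:400]=cv2.resize(cv2.imread('pics/wrist7.png'),(400,300));o[:,400:]=cv2.resize(cv2.imread('pics/side7.png')[180:420,220:540],(400,300));cv2.imwrite('pics/m7.png',o)
E
```

```text
place,stepped,.065 [  0.    0.9 184.4] [-0.   0.2  0.1]
```

View pics/m7.png

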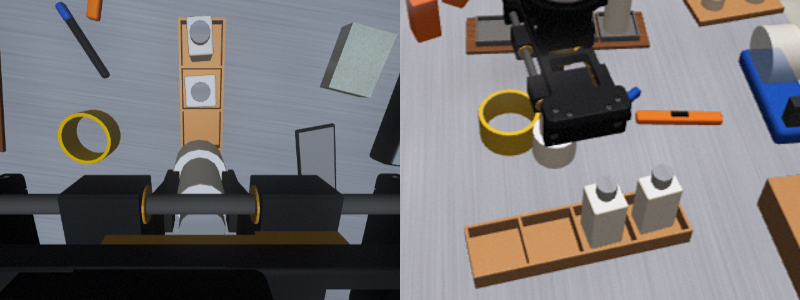

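Slab at (200,30) and square at (200,90) are centred in the two far cells, and the stepped flask is held over the third. Lowering.

Emit:
{"op": "carry_out", "data": {"series": [[0,1,40,0,0,0,-1],[0,1,85,0,0,0,-1],[0,1,130,0,0,0,-1],[0,1,160,0,0.2,0,-1],[0,1,176,0,0.2,0,-1],[0,1,182,0,0.2,0,-1],[0,1,185,0,0.2,0,-1],[0,1,185,0,0.2,0,-1]]}}

```text
time: 24.72
position: [0.4838, -0.202, 0.0654]
tool_rot: [0.997, 0.073, 0.001, 0.0]
ft_force: [-0.3, 0.3, -2.2]
grip_width: 0.0334
```

Emit:
{"op": "carry_out", "data": {"series": [[0,0,1,0,0,0,-1],[0,0,2,0,0,0,-1],[0,0,4,0,0,0,-1],[0,0,4,0,0,0,-1]]}}

```text
time: 25.22
position: [0.4837, -0.2019, 0.0612]
tool_rot: [0.997, 0.073, 0.001, 0.0]
ft_force: [0.6, -0.4, -3.1]
grip_width: 0.0335
```

Emit:
{"op": "carry_out", "data": {"series": [[0,0,1,0,0,0,-1],[0,0,1,0,0,0,-1],[0,0,1,0,0,0,-1]]}}

```text
time: 25.6
position: [0.4839, -0.2019, 0.0606]
tool_rot: [0.997, 0.073, 0.001, 0.0]
ft_force: [-0.2, 1.3, 3.6]
grip_width: 0.0332
```

Emit:
{"op": "carry_out", "data": {"series": [[0,0,0,0,0,0,0],[0,0,0,0,0,0,0.4],[0,0,0,0,0,0,1],[0,0,0,0,0,0,1],[0,0,-40,0,0,0,1],[0,0,-90,0,0,0,1],[0,0,-150,0,0,0,1],[0,0,-188,0,0,0,1]]}}

```text
time: 26.6
position: [0.4841, -0.2023, 0.2516]
tool_rot: [0.997, 0.073, 0.003, 0.002]
ft_force: [1.0, 0.3, 0.3]
grip_width: 0.0868
```

```bash
python3 plan.py pick,tall,.25 | tail -1
```

```text
pick,tall,.25 [ 211.6 -376.3    1.3] [ 0.2 -0.3 10.5]
```

Emit:
{"op": "carry_out", "data": {"series": [[26,-47,0,0,0,3,1],[53,-94,0,0,0,6,1],[80,-141,0,0,0,9,1],[106,-188,0,0,0,10.5,1],[132,-235,0,0,0,10.5,1],[159,-282,0,0,0,10.5,1],[186,-330,0,0,-0.3,10.5,1],[204,-362,0,0,-0.3,10.5,1]]}}

```text
time: 27.6
position: [0.6337, 0.1881, 0.2509]
tool_rot: [1.0, -0.018, 0.0, 0.001]
ft_force: [0.6, 0.1, -0.3]
grip_width: 0.087
```

Emit:
{"op": "carry_out", "data": {"series": [[0,-10,0,0,0,0,1],[0,-10,0,0,0,0,1]]}}

```text
time: 27.85
position: [0.6332, 0.1982, 0.2503]
tool_rot: [1.0, -0.017, -0.001, 0.002]
ft_force: [0.1, 0.2, -0.3]
grip_width: 0.0871
```

```bash
python3 plan.py pick,tall,.071| tail -1;python3 - <<'E'
from h import *
c=shot('wrist','wrist8');shot('side','side8')
a=cv2.imread('pics/wrist8.png')
for P in ((.6388,.2008,.136),):
    u,v=proj(c,P);cv2.circle(a,(int(u),int(v)),3,(0,0,255),-1)
s=cv2.imread('pics/side8.png')[300:420,250:480]
o=np.zeros((580,800,3),np.uint8);o[:,:320]=cv2.resize(a[0:290,240:400],(320,580));o[:240,330:790]=cv2.resize(s,(460,240));cv2.imwrite('pics/m8.png',o)
E
```

```text
pick,tall,.071 [  5.7  -3.4 179.3] [0.2 0.1 0.2]
```

View pics/m8.png

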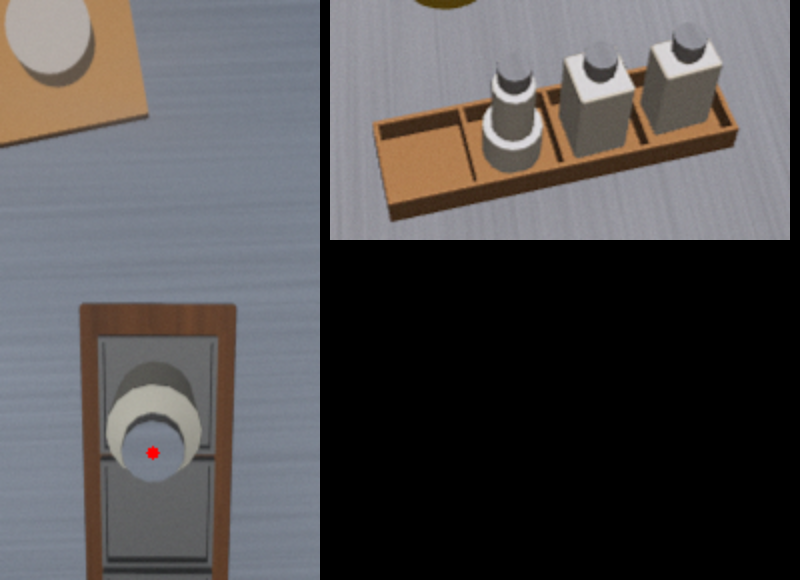

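Three flasks stand in their cells, and the tall cap sits on its prediction. I'll grip this one higher so its cap clears the palm.

Emit:
{"op": "carry_out", "data": {"series": [[6,-3,35,0,0,0,1],[6,-3,80,0,0,0,1],[6,-3,120,0,0,0,1],[6,-3,155,0,0,0,1],[7,-3,172,0,0,0,1],[7,-3,180,0,0,0,1],[7,-3,180,0,0,0,1],[7,-3,180,0,0,0,0.3]]}}

```text
time: 28.95
position: [0.6414, 0.1989, 0.0722]
tool_rot: [1.0, -0.018, 0.001, 0.002]
ft_force: [-0.0, 0.1, 0.3]
grip_width: 0.0826
```

Emit:
{"op": "carry_out", "data": {"series": [[0,0,0,0,0,0,-1],[0,0,0,0,0,0,-1],[0,0,0,0,0,0,-1],[0,0,0,0,0,0,-1],[0,0,0,0,0,0,-1],[0,0,0,0,0,0,-1],[0,0,-10,0,0,0,-1],[0,0,-20,0,0,0,-1]]}}

```text
time: 29.95
position: [0.641, 0.1987, 0.0922]
tool_rot: [1.0, -0.018, 0.0, 0.002]
ft_force: [0.0, 0.2, -2.8]
grip_width: 0.0433
```

Emit:
{"op": "carry_out", "data": {"series": [[0,0,-30,0,0,0,-1],[0,0,-70,0,0,0,-1],[0,0,-110,0,0,0,-1],[0,0,-145,0,0,0,-1],[0,0,-165,0,0,0,-1],[0,0,-165,0,0,0,-1]]}}

```text
time: 30.7
position: [0.6419, 0.1994, 0.2599]
tool_rot: [1.0, -0.018, 0.003, 0.002]
ft_force: [-0.3, 0.7, -3.6]
grip_width: 0.0433
```

```bash
python3 plan.py place,tall,.26 | tail -1
```

```text
place,tall,.26 [-213.   419.1   -0. ] [  0.2  -0.3 -10.3]
```

Emit:
{"op": "carry_out", "data": {"series": [[-14,26,0,0,0,-1,-1],[-31,60,0,0,0,-2,-1],[-52,102,0,0,0,-4,-1],[-74,145,0,0,0,-6,-1],[-96,188,0,0,0,-8,-1],[-118,231,0,0,-0.2,-10,-1],[-140,274,0,0,-0.3,-10.3,-1],[-162,317,0,0,-0.3,-10.3,-1]]}}

```text
time: 31.7
position: [0.4667, -0.1123, 0.2589]
tool_rot: [0.997, 0.072, -0.001, 0.001]
ft_force: [0.6, -0.6, -2.4]
grip_width: 0.0433
```

```bash
python3 plan.py place,tall,.25 | tail -1
```

```text
place,tall,.25 [-66.6  90.6   9.3] [ 0.1  0.1 -0. ]
```

Emit:
{"op": "carry_out", "data": {"series": [[-24,33,2,0,0,0,-1],[-46,63,5,0,0,0,-1],[-60,82,9,0,0,0,-1],[-66,90,9,0,0,0,-1],[-67,91,9,0,0,0,-1],[-67,91,9,0,0,0,-1]]}}

```text
time: 32.45
position: [0.4135, -0.2112, 0.2502]
tool_rot: [0.997, 0.072, -0.001, 0.001]
ft_force: [0.0, 0.3, -3.2]
grip_width: 0.0436
```

```bash
python3 plan.py place,tall,.069 | tail -1;python3 - <<'E'
from h import *
c=shot('wrist','wrist9');s=shot('side','side9')
o=np.zeros((300,800,3),np.uint8);o[:,:400]=cv2.resize(cv2.imread('pics/wrist9.png'),(400,300));o[:,400:]=cv2.resize(cv2.imread('pics/side9.png')[180:420,220:540],(400,300));cv2.imwrite('pics/m9.png',o)
E
```

```text
place,tall,.069 [  0.5   0.  181.2] [ 0.1  0.1 -0. ]
```

View pics/m9.png

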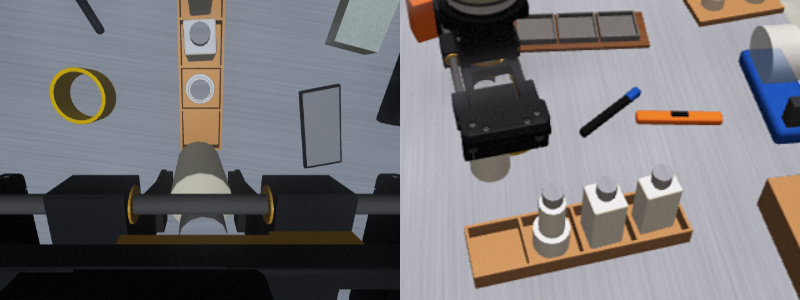

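The stepped flask at (200,88) and the square at (200,37) are centred, and the tall flask is over the nearest cell. Lowering; I expect contact at a TCP z of about 0.065.

Emit:
{"op": "carry_out", "data": {"series": [[0,0,40,0,0,0,-1],[0,0,85,0,0,0,-1],[1,0,130,0,0,0,-1],[1,0,158,0,0.1,0,-1],[1,0,173,0,0.1,0,-1],[1,0,180,0,0.1,0,-1],[1,0,182,0,0.1,0,-1],[1,0,182,0,0.1,0,-1]]}}

```text
time: 33.55
position: [0.4149, -0.2117, 0.0688]
tool_rot: [0.997, 0.072, 0.001, 0.002]
ft_force: [-0.4, -0.2, -3.0]
grip_width: 0.0433
```

Emit:
{"op": "carry_out", "data": {"series": [[0,0,1,0,0,0,-1],[0,0,2,0,0,0,-1],[0,0,4,0,0,0,-1],[0,0,4,0,0,0,-1]]}}

```text
time: 34.05
position: [0.4151, -0.2119, 0.0652]
tool_rot: [0.997, 0.072, 0.001, 0.002]
ft_force: [0.3, 0.3, 1.8]
grip_width: 0.0435
```

Contact with the floor. Releasing and backing off.

Emit:
{"op": "carry_out", "data": {"series": [[0,0,0,0,0,0,0.2],[0,0,0,0,0,0,0.5],[0,0,0,0,0,0,1],[0,0,0,0,0,0,1],[0,0,-40,0,0,0,1],[0,0,-90,0,0,0,1],[0,0,-150,0,0,0,1],[0,0,-190,0,0,0,1]]}}

```text
time: 35.05
position: [0.4152, -0.2115, 0.2579]
tool_rot: [0.997, 0.072, 0.002, 0.003]
ft_force: [-0.3, 0.5, 0.4]
grip_width: 0.0867
```

Emit:
{"op": "carry_out", "data": {"series": [[20,-50,0,0,0,0,1],[40,-100,0,0,0,0,1],[60,-150,0,0,0,0,1],[70,-200,0,0,0,0,1],[70,-250,0,0,0,0,1],[70,-300,0,0,0,0,1],[70,-300,0,0,0,0,1],[70,-300,0,0,0,0,1]]}}

```text
time: 36.05
position: [0.4412, 0.0953, 0.2562]
tool_rot: [0.997, 0.073, 0.002, 0.003]
ft_force: [-0.5, 0.5, 1.0]
grip_width: 0.087
```

Run:
```python
from h import *
import plan
t=shot('top','top10');s=shot('side','side10')
o=np.zeros((600,800,3),np.uint8)
a=np.ascontiguousarray(cv2.resize(t['pixels'][145:310,400:485,::-1],None,fx=3.5,fy=3.5,interpolation=cv2.INTER_CUBIC))
H=dict(slab=.112,square=.112,stepped=.119,tall=.129)
for n in H:
  P=plan.place(n)[0];u,v=proj(t,[*P,H[n]]);cv2.circle(a,(int((u-400+.5)*3.5),int((v-145+.5)*3.5)),3,(0,0,255),-1)
b=cv2.resize(s['pixels'][270:430,240:480,::-1],None,fx=2,fy=2);
o[:a.shape[0],:a.shape[1]]=a;o[:b.shape[0],310:310+b.shape[1]]=b;cv2.imwrite('pics/m10.png',o)
g=robot.get_obs();print(g['time'],g['position'],g['ft_force'])
```

```text
36.15 [0.44149803 0.09442992 0.25623762] [-0.05805329  0.15987741  0.17838815]
```

View pics/m10.png

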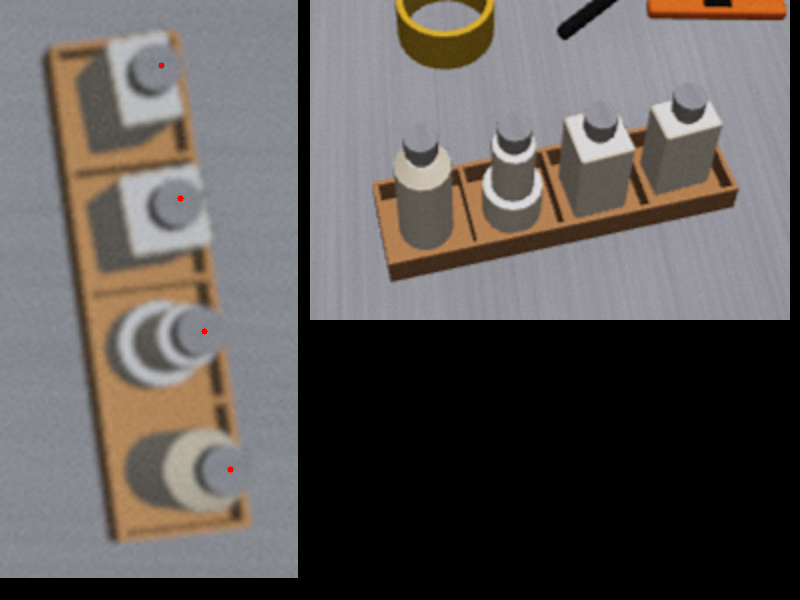

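All four are upright. The caps lie within about 4 mm of the cell centres: from far to near, the cap/target crop pixels are (154,70)/(161,65), (176,203)/(180,198), (197,332)/(204,331) and (222,470)/(230,469). Handing in.

```bash
python3 -c "
from rig import robot
print(robot.hand_in())"
```

```text
the job is handed in; nothing more can be done
None
```

I packed all four flasks into the carton in reverse order and handed the job in at about 36 s of the 128 s limit. From the nearest seat outward, the slab went to the farthest cell, the square to the next, the stepped to the third and the tall to the nearest.

- **Position:** in the last top and side pictures, all four stand upright in their cells. Each cap is within about 4 mm of its cell centre; the limits are 14 mm along the row and 17 mm across.
- **Placing:** each flask went down until the wrist force showed contact with the cell floor, at most about 6 N in the readings. The gripper then opened and backed off, touching nothing.
- **Look-alikes:** the pink and orange look-alikes were never gripped.
- **Disagreements:** none of the checks failed. The views differed only by the 2–3 mm expected from the calibration. The hand-in gives no verdict.

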